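Dip the gear unit's gauge rod and present it for reading

TASK

Check the level in the small green gear unit: first turn its handwheel one full turn clockwise (seen from above) by the red knob, so that the knob is back where it started. Then pick up the orange-handled gauge rod, push it gently into the slanted tube until its brass collar stops on the mouth, draw it right out again and hold it level, still and clear of everything, well above the bench (20 cm or more), so the tip can be read; finish while still holding it there, and leave the vial, tape roll and wax block alone.

Things in the scene. Friction and masses are not known exactly. Their poses are not given: they have to be found in the camera images.
- gear_unit: small green gear unit bolted to the bench (does not move in a run), base flange 112 x 128 x 8 mm, green casting 88 x 100 mm, 73 mm high. Origin: centre of its underside, on the bench; z up. Handwheel on top; slanted steel tube at its -y side. Obstacle nearby: a blue bench vice fixed at x = 0.49, y = -0.21 (about 9 cm from there to its farthest handle).
- dip_tube: steel guide tube 80 mm long fixed to the gear unit, 18 mm outside, bore 12 mm, widening in the top 16 mm to a funnel mouth 22 mm wide inside and 28 mm outside. Origin: centre of the mouth, 101 mm above the bench, 111 mm from the gear unit's origin towards the unit's -y. Its z axis points out of the mouth along the tube, 40 degrees above horizontal and away from the unit: the rod goes in along -z.
- tube_mouth (a point): centre of the tube's mouth (same point as dip_tube's origin).
- handwheel (a joint): angle of the handwheel in rad, growing clockwise seen from above; 0 has the knob at the unit's +x side. Starts between -1.2 and 1.2; a full turn adds 6.28. Stops lie far off at -3 and 14. Stays where it is left; about 1 to 2 N at the knob turns it.
- wheel_axis (a point): point on the handwheel's vertical axis (12 mm from the gear unit's origin towards its +y), at the knob's gripping height, 119 mm above the bench.
- knob_grip (a point): middle of the upright red crank knob, 119 mm above the bench, on a circle of 45 mm radius about wheel_axis. The knob is 18 mm in diameter, 40 mm tall (97 to 137 mm above the bench) and spins freely on its pin, so fingers holding it need not turn. The steel handwheel below it is 110 mm in diameter, its top face 96 mm above the bench.
- gauge_rod: loose gauge rod, 155 mm long, 90 g, lying level on the bench at first. x runs along it towards the tip, z up as it lies. Origin: under the collar's stop face, 13 mm below the rod's centre line. Steel rod 8 mm in diameter, 75 mm ahead of the collar (last 5 mm tapered); brass collar 26 mm in diameter, 6 mm thick; behind it an orange grip with black ribs.
- rod_grip (a point): middle of the orange grip (68 mm along x, 20 mm wide along y, 26 mm high), on the centre line, 46 mm behind the collar's stop face.
- rod_collar (a point): centre of the collar's stop face (the side towards the tip), on the centre line.
- rod_tip (a point): the tip of the rod, 75 mm ahead of the stop face.
- vial: bystander: small clear lidded jar, 34 mm in diameter and tall; origin under its centre.
- tape_roll: bystander: tan tape roll lying flat, 100 mm in diameter, 18 mm high; origin under its centre.
- wax_block: bystander: green wax block, 34 x 62 x 22 mm; origin under its centre.
Mind the look-alikes: they are no part of the job. Leave any blue look-alike of the gauge_rod alone.

How it is judged:
By the outcome, as a careful person would: the job done as asked, in the order asked, and still so for the second after the job is handed in, while the arm keeps its last pose, push and grip.
It also fails if it takes over 67 s, if anything falls off the work surface, if the arm or the gripper's body presses on something with over 40 N, if the wrist force passes 120 N, or if a joint passes its speed limit or range.

ROBOT

A 7-joint arm with a two-finger parallel gripper is mounted at the origin on a cart in front of the work surface, level with it; the furniture and walls round the work are solid. World frame = base frame: x ahead of the robot, y to its left, z up, the work surface at z = 0. Lengths are in m, angles in rad, forces in N, time in s.
With the tool pointing down it reaches from about 0.4 to 0.9 m from the base axis. Payload 5.5 kg.
Tool frame: the origin (TCP) lies midway between the tips of the shut fingers; the grasp point (between the pads) lies 19 mm behind it; z points along the fingers, y is the line along which they close (so a half turn about z gives the same grasp; the last joint's range is limited). The gripper opens to 85 mm and grips with 20 to 120 N. Pads are 22 mm wide; open, the fingers measure 114 mm over their backs; the gripper's body (76 mm by 85 mm) begins 54 mm behind the grasp point. The pads swing forward as they close: fully open they stand 13 mm farther back than shut.
Start: joints at [-0.888, 0.501, -0.427, 1.55, 0.221, 1.138, -0.21], TCP at [0.265, 0.594, 0.231] pointing down, gripper open.
Joint ranges: [-2.88, 2.88], [-0.31, 2.03], [-1.54, 1.56], [0.2, 2.42], [-1.41, 4.55], [0.19, 2.02], [-2.57, 2.57]. Speed limits (rad/s): [2.57, 2.57, 3.14, 3.14, 3.14, 3.14, 3.14].

INTERFACE

Orientations are given as [roll, pitch, yaw] about the fixed x, y, z axes, in that order (R = Rz(yaw) Ry(pitch) Rx(roll)).
In Python, from rig import manip, vision gives the robot as it stands.
- The arm moves only by the tool play_rows, never from a script. Its argument "moves" is a list of rows, each a list of 7 numbers: the shift along the tool's x, y, z in units of 30 mm (1.0 is 30 mm), then the turn, a rotation vector about the tool's x, y, z in units of 6 degrees (1.0 is 6 degrees), then the finger opening in mm, from 0 to 85.4. A call has 1 to 20 rows; each row shifts and turns the commanded pose from where the row before left it, along the tool's axes as they then stand; what a row does not reach is not made up. A row lasts 1/12 s, in which the tool goes at most 41.7 mm and 7.16 degrees, less where a joint would pass 70% of its speed; a pose out of reach is approached as far as the arm can. A call is refused whole if a number of a shift passes 1 or a number of a turn 1, either way. A call with a gripper value outside its range is refused whole. The fingers move at their own pace and stop on an object; "newtons" is the grip in N (left out, the last holds). Time passes only in rows, so rows that do not move let the fingers close. It gives the time, the measured TCP pose, the force, the opening and the grip force at its end, in the units of the state.
- manip.read_state(): the state, without advancing time (a new reading comes with each control period).
- vision.read_camera(name): name is "side" or "top"; returns the picture (400x640x3 uint8, red, green, blue); there is no depth.
- vision.calibration(name): a dict with "fx", "fy", "cx", "cy" (pixels), "k1" (the pictures are not rectified: a ray, as slopes to the right and down, at radius r is drawn at 1 + k1 r^2 times it, then the intrinsics apply), "view" (4x4, takes a point from world to camera coordinates). Camera axes: x right, y down, z forward; pixel columns grow to the right and rows downward; lengths in m; the calibration is good to about 2 mm. A picture is of the moment at which its call begins. calibration takes no time and is no camera call.
- manip.hand_in(): hands the job in; it is judged then, once.
The state is a dict: "clock": time; "q": joint angles; "joint_vel": joint speeds; "effort": joint torques, N m; "ee_pos": TCP position; "ee_rot": TCP orientation; "contact_force": force on the tool from outside, world axes, zero at the start; "ft_torque": the same for the moment, N m; "width": finger opening in m; "finger_force": force on a finger pad.
Only numpy, scipy, OpenCV 4.12 (cv2) and the standard library are available. Lean on these libraries where they do the work, as an engineer would, in place of code of your own. Each camera call takes 0.05 s, during which the arm holds its last target. There are 200 camera calls.

## Working session

There is one attempt and no reset: what is moved stays moved. The work goes in short steps, Python scripts to look and compute and a tool call to move; the robot and the scene stay as the last step left them, time stands still between calls to the robot, and variables do not carry over. Pictures are saved under pics/ and viewed, at most 10 in all, crops included, and the job is handed in when it is done.

Besides the shell and the picture viewer there is one more tool, called after "Request:" by a JSON object that holds its "fn" and its "kwargs". play_rows: Moves the arm, as the interface text tells. Its arguments: {"type":"object","properties":{"moves":{"type":"array","items":{"type":"array","items":{"type":"number"}}},"newtons":{"type":"number"}},"required":["moves"]}

```bash
mkdir -p pics; ls; python3 - <<'E'
from rig import manip, vision
import cv2
for n in("side","top"):
    im=vision.read_camera(n); cv2.imwrite(f"pics/{n}0.png",im[:,:,::-1])
    print(n,vision.calibration(n))
print(manip.read_state())
E
```

```text
pics
side {'fx': 455.6845763133855, 'fy': 455.6845763133855, 'cx': 321.3399605871598, 'cy': 200.10418182028369, 'k1': -0.020215284664830416, 'view': array([[ 0.99234006, -0.12256908,  0.01542803, -0.55705208],
       [-0.0373737 , -0.41689885, -0.90818421,  0.01620797],
       [ 0.11774723,  0.90065097, -0.41828629,  1.21948685],
       [ 0.        ,  0.        ,  0.        ,  1.        ]])}
top {'fx': 375.85868002849304, 'fy': 375.85868002849304, 'cx': 317.90350684294253, 'cy': 203.1647758926849, 'k1': -0.022879409868790907, 'view': array([[ 0.00929626, -0.99990606,  0.01007205, -0.26984911],
       [-0.99660035, -0.01008918, -0.08176764,  0.52406864],
       [ 0.08186157, -0.00927768, -0.99660053,  1.10655884],
       [ 0.        ,  0.        ,  0.        ,  1.        ]])}
{'clock': 0.1, 'q': array([-0.8878029 ,  0.50175231, -0.42685931,  1.55139385,  0.22083041,
        1.13829402, -0.21029971]), 'joint_vel': array([-0.0003176 , -0.00116514, -0.00087147, -0.00306692, -0.00088425,
        0.00113249,  0.00252132]), 'effort': array([-1.10999221e-02, -5.70818567e+01, -5.83834559e+00, -2.81750733e+01,
        1.06292582e-02,  5.52099067e-03,  5.80597816e-05]), 'ee_pos': array([0.26467134, 0.59296512, 0.23034862]), 'ee_rot': array([-3.13981253e+00, -5.35333911e-05,  2.72191564e+00]), 'contact_force': array([-0.26376538, -0.20301084, -0.45752784]), 'ft_torque': array([-0.01010165, -0.04603287,  0.0187179 ]), 'finger_force': 0.0, 'width': 0.08543344978586614}
```

View pics/side0.png

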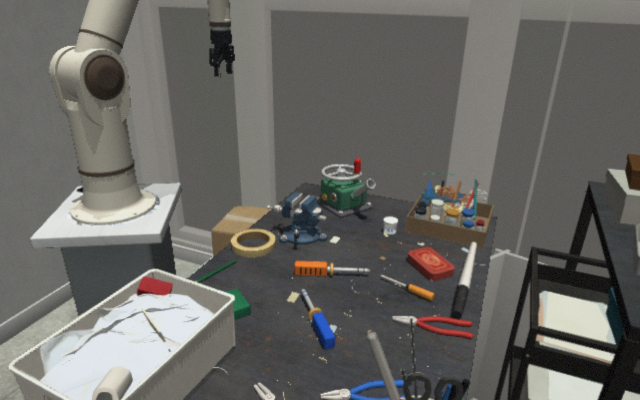

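View pics/top0.png

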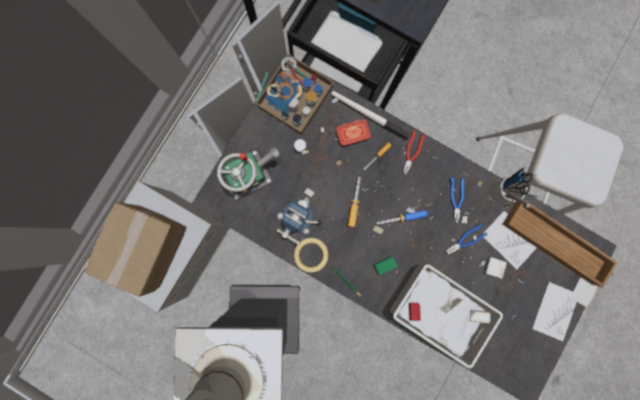

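Side view: gear unit at (344,190), vice at (302,220), and orange-handled rods at (330,269) and (408,288); the blue one at (318,320) is the look-alike. In the top view these are gear unit (240,172), knob (243,157), orange (354,205), small orange (378,156) and blue (405,217). I'll zoom in on the candidates.

```bash
python3 - <<'E'
import cv2, numpy as np
s=cv2.imread("pics/side0.png"); t=cv2.imread("pics/top0.png")
a=cv2.resize(s[250:310,285:445],(800,300),interpolation=cv2.INTER_CUBIC)
b=cv2.resize(t[140:240,315:435],(360,300),interpolation=cv2.INTER_CUBIC)
c=cv2.resize(t[130:205,200:310],(440,300),interpolation=cv2.INTER_CUBIC)
cv2.imwrite("pics/crop0.png",np.vstack([a,np.hstack([b,c])]))
a=cv2.resize(s[145:245,270:400],(780,600),interpolation=cv2.INTER_CUBIC)
cv2.imwrite("pics/crop1.png",a)
E
```

```text
(no output)
```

View pics/crop0.png

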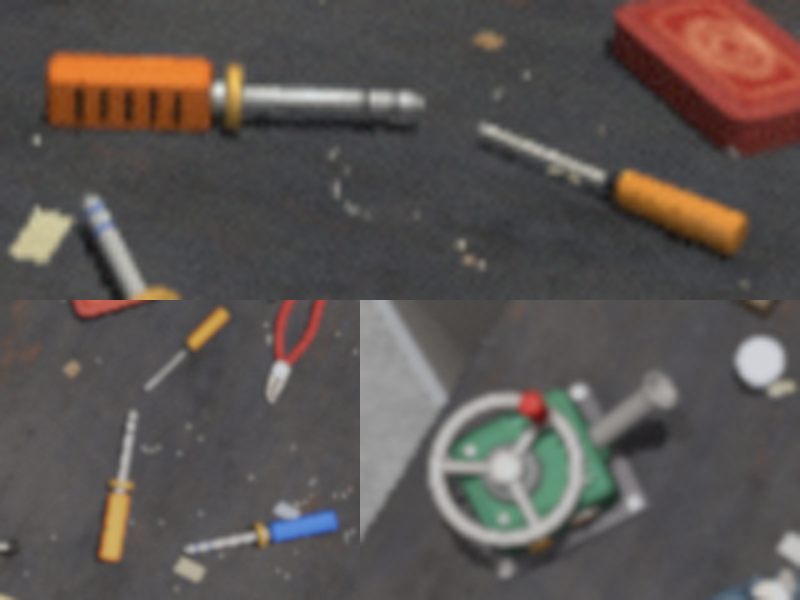

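View pics/crop1.png

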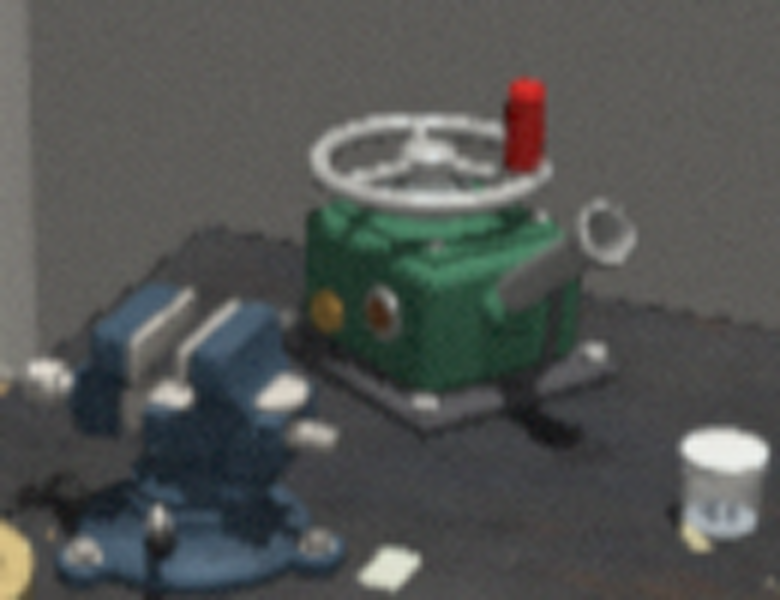

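The rod is the ribbed orange handle with brass collar: side (330,269), top (355,205). The plain orange screwdriver at (408,288) in the side view and (378,156) in the top view has no collar, and the blue one is the look-alike. Next I'll triangulate.

```bash
cat > h.py <<'E'
import numpy as np
from scipy.optimize import least_squares
from scipy.spatial.transform import Rotation as R
from rig import manip, vision
C={n:vision.calibration(n) for n in("side","top")}
def proj(n,p):
    c=C[n]; q=c["view"][:3,:3]@np.asarray(p)+c["view"][:3,3]; s=q[:2]/q[2]; s=s*(1+c["k1"]*(s@s))
    return np.array([c["fx"]*s[0]+c["cx"],c["fy"]*s[1]+c["cy"]])
def tri(ps,pt):
    r=least_squares(lambda x:np.r_[proj("side",x)-ps,proj("top",x)-pt],[.6,-.2,.05]); return r.x,r.fun
E
python3 - <<'E'
from h import *
np.set_printoptions(precision=4,suppress=True)
S=lambda u,v:np.array([(u+.5)/5-.5+285,(v+.5)/5-.5+250])
S1=lambda u,v:np.array([(u+.5)/6-.5+270,(v+.5)/6-.5+145])
T=lambda u,v:np.array([(u+.5)/3-.5+315,(v-300+.5)/3-.5+140])
T1=lambda u,v:np.array([(u-360+.5)/4-.5+200,(v-300+.5)/4-.5+130])
for k,a,b in [("tip",S(423,102),T(134,410)),("collar",S(234,97),T(121,485)),("griptop_c",S(132,75),T(115,527)),("rear top",S(50,72),T(111,559)),
 ("knobtop",S1(527,88),T1(533,403)),("hub",S1(432,150),T1(506,467)),("mouth",S1(607,232),T1(660,389)),("flangeR",S1(612,368),T1(578,383)),("flangeF",S1(425,432),T1(640,508))]:
    print(k,*tri(a,b))
from cv2 import imread,cvtColor,COLOR_BGR2HSV
import cv2
for n in("side","top"):
    h=cvtColor(imread(f"pics/{n}0.png"),COLOR_BGR2HSV)
    m=((h[...,0]<4)|(h[...,0]>176))&(h[...,1]>170)&(h[...,2]>90)
    _,_,st,ce=cv2.connectedComponentsWithStats(m.astype(np.uint8)); print(n,[(s,c) for s,c in zip(st[1:],ce[1:]) if s[4]>15])
E
```

```text
tip [ 0.6115 -0.3906  0.0141] [-0.1529  0.0202  0.0351 -0.2266]
collar [ 0.535  -0.3775  0.013 ] [-0.1814  0.0159  0.0278 -0.2672]
griptop_c [ 0.493  -0.3706  0.0219] [-0.4191  0.0265  0.0471 -0.613 ]
rear top [ 0.46   -0.3665  0.0229] [-0.2125  0.0093  0.0171 -0.3102]
knobtop [ 0.6467 -0.0575  0.1349] [-0.0939  0.0129  0.0155 -0.0981]
hub [ 0.6094 -0.0326  0.0976] [-0.4024  0.0456  0.0557 -0.4227]
mouth [ 0.6653 -0.1404  0.1008] [-0.2355  0.0355  0.0463 -0.2676]
flangeR [ 0.6906 -0.0662  0.0023] [-0.1251  0.0184  0.024  -0.1416]
flangeF [ 0.5957 -0.1159 -0.0009] [-0.5421  0.0567  0.0785 -0.6403]
side [(array([355, 158,   6,  15,  70], dtype=int32), array([356.9857, 165.1429])), (array([418, 252,  10,   4,  19], dtype=int32), array([421.2105, 253.1579])), (array([139, 279,  32,  15, 248], dtype=int32), array([154.5685, 287.7056])), (array([417, 317,  55,  21, 343], dtype=int32), array([446.0204, 326.0583]))]
top []
```

```bash
cat >> h.py <<'E'
def now():
    s=manip.read_state(); return s,np.array(s["ee_pos"]),R.from_euler("xyz",s["ee_rot"])
def plan(p,rpy_or_R,n):
    s,p0,R0=now(); Rg=rpy_or_R if isinstance(rpy_or_R,R) else R.from_euler("xyz",rpy_or_R)
    w=(R0.inv()*Rg).as_rotvec()/n
    A=sum((R0*R.from_rotvec(w*k)).as_matrix() for k in range(n))
    t=np.linalg.solve(A,np.asarray(p)-p0)
    print(n,"rows:",np.round(np.r_[t/.03,np.degrees(w)/6],3),"clock",round(s["clock"],2),"max mm",np.linalg.norm(t)*1e3)
    return t,w
UY=117.5*np.pi/180; UNIT=np.array([np.cos(UY),np.sin(UY)]); UX=np.array([UNIT[1],-UNIT[0]])
AX=np.array([.609,-.032]); KN=np.array([.6464,-.057])
E
python3 -c "
from h import *
plan([.6464,-.057,.20],[np.pi,0,UY],25)"
```

```text
25 rows: [-0.979 -0.301  0.041 -0.001  0.     0.256] clock 0.1 max mm 30.747205062551465
```

Request:
{"fn": "play_rows", "kwargs": {"moves": [[-0.98, -0.3, 0.04, 0, 0, 0.256, 60], [-0.98, -0.3, 0.04, 0, 0, 0.256, 60], [-0.98, -0.3, 0.04, 0, 0, 0.256, 60], [-0.98, -0.3, 0.04, 0, 0, 0.256, 60], [-0.98, -0.3, 0.04, 0, 0, 0.256, 60], [-0.98, -0.3, 0.04, 0, 0, 0.256, 60], [-0.98, -0.3, 0.04, 0, 0, 0.256, 60], [-0.98, -0.3, 0.04, 0, 0, 0.256, 60], [-0.98, -0.3, 0.04, 0, 0, 0.256, 60], [-0.98, -0.3, 0.04, 0, 0, 0.256, 60], [-0.98, -0.3, 0.04, 0, 0, 0.256, 60], [-0.98, -0.3, 0.04, 0, 0, 0.256, 60], [-0.98, -0.3, 0.04, 0, 0, 0.256, 60], [-0.98, -0.3, 0.04, 0, 0, 0.256, 60], [-0.98, -0.3, 0.04, 0, 0, 0.256, 60], [-0.98, -0.3, 0.04, 0, 0, 0.256, 60], [-0.98, -0.3, 0.04, 0, 0, 0.256, 60], [-0.98, -0.3, 0.04, 0, 0, 0.256, 60], [-0.98, -0.3, 0.04, 0, 0, 0.256, 60], [0, 0, 0, 0, 0, 0, 60]], "newtons": 25}}

```text
clock: 1.77
ee_pos: [0.5994, 0.1114, 0.2076]
ee_rot: [-3.139, 0.004, 2.201]
contact_force: [-0.5, -1.0, 0.5]
width: 0.06
finger_force: 0.0
```

```bash
python3 -c "
from h import *
s=manip.read_state();print(s['ee_pos'],s['ee_rot'],s['q'],s['width'])
plan([.6464,-.057,.18],[np.pi,0,UY],8)"
```

```text
[0.59941409 0.11136812 0.20759769] [-3.13856619  0.00428821  2.20115051] [-0.11541873  0.42382237 -0.15069626  1.68737211  0.07769832  1.03721489
  0.33773287] 0.060015206647866026
8 rows: [-0.698 -0.21   0.117 -0.003  0.005  0.18 ] clock 1.77 max mm 22.140792326530605
```

Request:
{"fn": "play_rows", "kwargs": {"moves": [[-0.7, -0.21, 0.12, 0, 0, 0.18, 60], [-0.7, -0.21, 0.12, 0, 0, 0.18, 60], [-0.7, -0.21, 0.12, 0, 0, 0.18, 60], [-0.7, -0.21, 0.12, 0, 0, 0.18, 60], [-0.7, -0.21, 0.12, 0, 0, 0.18, 60], [-0.7, -0.21, 0.12, 0, 0, 0.18, 60], [-0.7, -0.21, 0.12, 0, 0, 0.18, 60], [-0.7, -0.21, 0.12, 0, 0, 0.18, 60], [0, 0, 0, 0, 0, 0, 60], [0, 0, 0, 0, 0, 0, 60]]}}

```text
clock: 2.6
ee_pos: [0.6457, -0.0494, 0.1787]
ee_rot: [-3.14, -0.0, 2.059]
contact_force: [0.3, 0.0, -0.3]
width: 0.0602
finger_force: 0.0
```

```bash
python3 -c "
from h import *
import cv2
s=manip.read_state();print(s['ee_pos'],s['ee_rot'],s['width'])
plan([.6464,-.057,.104],[np.pi,0,UY],6)
a=vision.read_camera('side')[130:230,290:420,::-1];b=vision.read_camera('top')[100:230,170:330,::-1]
cv2.imwrite('pics/k1.png',np.hstack([cv2.resize(a,(400,308),interpolation=2),cv2.resize(b,(379,308),interpolation=2)]))"
```

```text
[ 0.64574573 -0.0494367   0.17871972] [-3.13969618e+00 -2.39685198e-04  2.05853415e+00] 0.06021878686621845
6 rows: [-0.039 -0.016  0.415 -0.003 -0.     0.012] clock 2.6 max mm 12.517397220069732
```

View pics/k1.png

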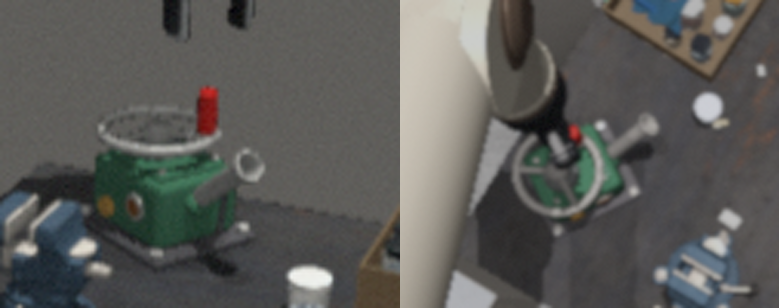

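The picture shows the open fingers straddling the red knob: fingers at x≈177 and 240, knob at 207, and the top view agrees. I'll descend and close.

Request:
{"fn": "play_rows", "kwargs": {"moves": [[-0.1, -0.02, 0.2, 0, 0, 0.02, 60], [-0.1, -0.02, 0.3, 0, 0, 0.02, 60], [-0.03, -0.02, 0.5, 0, 0, 0.02, 60], [0, -0.02, 0.5, 0, 0, 0.02, 60], [0, -0.02, 0.5, 0, 0, 0, 60], [0, 0, 0.4, 0, 0, 0, 60], [0, 0, 0.09, 0, 0, 0, 60], [0, 0, 0, 0, 0, 0, 60], [0, 0, 0, 0, 0, 0, 60]]}}

```text
clock: 3.45
ee_pos: [0.6473, -0.0547, 0.1051]
ee_rot: [3.141, 0.0, 2.054]
contact_force: [-0.1, 0.2, 0.5]
width: 0.0607
finger_force: 0.0
```

Request:
{"fn": "play_rows", "kwargs": {"moves": [[0, 0, 0, 0, 0, 0, 14], [0, 0, 0, 0, 0, 0, 14], [0, 0, 0, 0, 0, 0, 14], [0, 0, 0, 0, 0, 0, 14], [0, 0, 0, 0, 0, 0, 14], [0, 0, 0, 0, 0, 0, 14], [0, 0, 0, 0, 0, 0, 14], [0, 0, 0, 0, 0, 0, 14]], "newtons": 25}}

```text
clock: 4.12
ee_pos: [0.6474, -0.0549, 0.1058]
ee_rot: [3.141, 0.001, 2.053]
contact_force: [-0.9, -0.4, 5.8]
width: 0.0168
finger_force: 25.6
```

```bash
python3 - <<'E'
from h import *
s,p,r=now(); print(p,r.as_euler("xyz"),s["width"],s["finger_force"],s["contact_force"],s["clock"])
print(np.hypot(*(p[:2]-AX)))
d=p[:2]-AX; th=np.arctan2(d@UNIT,d@UX); print(np.degrees(th))
# 36 rows of 10 deg, tool x=UNIT, y=UX
a=np.radians(-61.2)-np.radians(10)*np.arange(37)
P=.045*np.c_[np.sin(a),np.cos(a)]; print(np.round(np.diff(P,axis=0)/.03,2).tolist())
E
```

```text
[ 0.6473974  -0.05494287  0.10581618] [3.14068700e+00 5.03693262e-04 2.05322252e+00] 0.016815193400751553 25.639069145545363 [-0.94598459 -0.35790646  5.83199606] 4.1167
0.044729586486039544
-58.35877964799633
[[-0.11, -0.24], [-0.06, -0.25], [-0.02, -0.26], [0.03, -0.26], [0.07, -0.25], [0.12, -0.23], [0.15, -0.21], [0.19, -0.18], [0.22, -0.15], [0.24, -0.11], [0.25, -0.06], [0.26, -0.02], [0.26, 0.03], [0.25, 0.07], [0.23, 0.12], [0.21, 0.15], [0.18, 0.19], [0.15, 0.22], [0.11, 0.24], [0.06, 0.25], [0.02, 0.26], [-0.03, 0.26], [-0.07, 0.25], [-0.12, 0.23], [-0.15, 0.21], [-0.19, 0.18], [-0.22, 0.15], [-0.24, 0.11], [-0.25, 0.06], [-0.26, 0.02], [-0.26, -0.03], [-0.25, -0.07], [-0.23, -0.12], [-0.21, -0.15], [-0.18, -0.19], [-0.15, -0.22]]
```

Request:
{"fn": "play_rows", "kwargs": {"moves": [[-0.11, -0.24, 0, 0, 0, 0, 14], [-0.06, -0.25, 0, 0, 0, 0, 14], [-0.02, -0.26, 0, 0, 0, 0, 14], [0.03, -0.26, 0, 0, 0, 0, 14], [0.07, -0.25, 0, 0, 0, 0, 14], [0.12, -0.23, 0, 0, 0, 0, 14], [0.15, -0.21, 0, 0, 0, 0, 14], [0.19, -0.18, 0, 0, 0, 0, 14], [0.22, -0.15, 0, 0, 0, 0, 14]]}}

```text
clock: 4.87
ee_pos: [0.5848, -0.0693, 0.1058]
ee_rot: [3.14, 0.002, 2.051]
contact_force: [1.5, -0.6, 5.4]
width: 0.0173
finger_force: 25.6
```

```bash
python3 - <<'E'
from h import *
s,p,r=now(); d=p[:2]-AX; th=np.arctan2(d@UNIT,d@UX); f=s["contact_force"]; u=d/np.hypot(*d)
print(p,np.hypot(*d),np.degrees(th),"radial f",f[:2]@u,"tang",f[:2]@[u[1],-u[0]],f[2],s["width"],np.degrees(r.as_euler("xyz")))
E
```

```text
[ 0.58484603 -0.06931056  0.10582915] 0.04444650761037468 -150.41805463291493 radial f -0.2479596404379052 tang -1.5752964622374677 5.403083020726199 0.017271117506904556 [1.79927749e+02 1.15307301e-01 1.17536089e+02]
```

Turning well, with about 1.6 N tangential.

Request:
{"fn": "play_rows", "kwargs": {"moves": [[0.24, -0.11, 0, 0, 0, 0, 14], [0.25, -0.06, 0, 0, 0, 0, 14], [0.26, -0.02, 0, 0, 0, 0, 14], [0.26, 0.03, 0, 0, 0, 0, 14], [0.25, 0.07, 0, 0, 0, 0, 14], [0.23, 0.12, 0, 0, 0, 0, 14], [0.21, 0.15, 0, 0, 0, 0, 14], [0.18, 0.19, 0, 0, 0, 0, 14], [0.15, 0.22, 0, 0, 0, 0, 14], [0.11, 0.24, 0, 0, 0, 0, 14], [0.06, 0.25, 0, 0, 0, 0, 14], [0.02, 0.26, 0, 0, 0, 0, 14], [-0.03, 0.26, 0, 0, 0, 0, 14], [-0.07, 0.25, 0, 0, 0, 0, 14], [-0.12, 0.23, 0, 0, 0, 0, 14]]}}

```text
clock: 6.12
ee_pos: [0.6121, 0.0136, 0.1058]
ee_rot: [-3.141, 0.001, 2.053]
contact_force: [-2.1, -1.3, 8.5]
width: 0.0174
finger_force: 25.9
```

```bash
cat > k.py <<'E'
from h import *
s,p,r=now(); d=p[:2]-AX; th=np.arctan2(d@UNIT,d@UX); f=s["contact_force"]; u=d/np.hypot(*d)
print(p,np.hypot(*d),np.degrees(th),"radial f",f[:2]@u,"tang",f[:2]@[u[1],-u[0]],f[2],s["width"],np.degrees(r.as_euler("xyz")))
g=np.array([.6474,-.0549])-p[:2]; print("to start, tool x,y units",(g@UNIT)/.03,(g@UX)/.03)
E
python3 k.py
```

```text
[0.61209532 0.013635   0.10578095] 0.045739852101311075 58.61970371740309 radial f -1.464634665178357 tang -2.0050676527241413 8.52606608999593 0.017357647178461468 [-1.79972278e+02  3.69593852e-02  1.17610703e+02]
to start, tool x,y units -2.5697725023347524 -0.011010108347522113
```

Request:
{"fn": "play_rows", "kwargs": {"moves": [[-0.15, 0.21, 0, 0, 0, 0, 14], [-0.19, 0.18, 0, 0, 0, 0, 14], [-0.22, 0.15, 0, 0, 0, 0, 14], [-0.24, 0.11, 0, 0, 0, 0, 14], [-0.25, 0.06, 0, 0, 0, 0, 14], [-0.26, 0.02, 0, 0, 0, 0, 14], [-0.26, -0.03, 0, 0, 0, 0, 14], [-0.25, -0.07, 0, 0, 0, 0, 14], [-0.23, -0.12, 0, 0, 0, 0, 14], [-0.21, -0.15, 0, 0, 0, 0, 14], [-0.18, -0.19, 0, 0, 0, 0, 14], [-0.15, -0.22, 0, 0, 0, 0, 14], [0, 0, 0, 0, 0, 0, 14], [0, 0, 0, 0, 0, 0, 14]]}}

```text
clock: 7.28
ee_pos: [0.6462, -0.0569, 0.1058]
ee_rot: [-3.141, 0.001, 2.051]
contact_force: [-1.5, 0.2, 7.3]
width: 0.0168
finger_force: 25.9
```

```bash
python3 k.py
```

```text
[ 0.64615095 -0.05686192  0.10581307] 0.04470243634726989 -61.29097826957018 radial f -1.374645194892818 tang 0.6594154642937426 7.335738930599429 0.016849048601114608 [-1.79958727e+02  3.70250011e-02  1.17530863e+02]
to start, tool x,y units 0.03878316802575154 0.06712795456247475
```

Request:
{"fn": "play_rows", "kwargs": {"moves": [[0, 0, 0, 0, 0, 0, 50], [0, 0, 0, 0, 0, 0, 50], [0, 0, 0, 0, 0, 0, 50], [0, 0, 0, 0, 0, 0, 50], [0, 0, -0.3, 0, 0, 0, 50], [0, 0, -0.6, 0, 0, 0, 50], [0, 0, -0.7, 0, 0, 0, 50], [0, 0, -0.7, 0, 0, 0, 50], [0, 0, 0, 0, 0, 0, 50]]}}

```text
clock: 8.03
ee_pos: [0.6501, -0.055, 0.1795]
ee_rot: [3.135, 0.004, 2.053]
contact_force: [0.4, -0.4, 0.9]
width: 0.0497
finger_force: 0.0
```

```bash
python3 - <<'E'
from h import *
import cv2
im=vision.read_camera("side")[:,:,::-1]; cv2.imwrite("pics/s2.png",im)
def cen(im):
    h=cv2.cvtColor(np.ascontiguousarray(im),cv2.COLOR_BGR2HSV)[145:185,340:375]
    m=((h[...,0]<4)|(h[...,0]>176))&(h[...,1]>170)&(h[...,2]>90)
    y,x=np.nonzero(m); return x.mean()+340,y.mean()+145,m.sum(),y.min()+145,y.max()+145
print(cen(cv2.imread("pics/side0.png")),cen(im))
for th in(-55,-58.4,-61.2,-64,-67):
    a=np.radians(th); q=AX+.045*(np.cos(a)*UX+np.sin(a)*UNIT); print(th,proj("side",[*q,.119]),q)
plan([.492,-.3716,.20],[np.pi,0,np.radians(-9)],20)
E
```

```text
(np.float64(356.98571428571427), np.float64(165.14285714285714), np.int64(70), np.int64(158), np.int64(172)) (np.float64(356.7323943661972), np.float64(165.6056338028169), np.int64(71), np.int64(159), np.int64(172))
-55 [357.52366583 164.33203117] [ 0.64891549 -0.05277869]
-58.4 [357.20851177 164.65306997] [ 0.64761292 -0.05510936]
-61.2 [356.90526523 164.91141653] [ 0.64643794 -0.056968  ]
-64 [356.56315209 165.16359112] [ 0.64517356 -0.05876703]
-67 [356.15425125 165.42618029] [ 0.64372311 -0.06062352]
20 rows: [-0.724  0.078 -0.037  0.003 -0.002  1.055] clock 8.08 max mm 21.875469078423514
```

```bash
python3 - <<'E'
from h import *
t,w=plan([.492,-.3716,.18],[np.pi,0,np.radians(-9)],26)
s,p,r=now()
for k in range(26):
    p=p+r.apply(t); r=r*R.from_rotvec(w)
    if k%5==0: print(k,p)
E
```

```text
26 rows: [-0.556  0.067 -0.003  0.002 -0.001  0.812] clock 8.08 max mm 16.809458371555607
0 [ 0.65860578 -0.06882471  0.17757174]
5 [ 0.68699008 -0.14728703  0.17821435]
10 [ 0.68049117 -0.23047293  0.17874947]
15 [ 0.64026544 -0.30357632  0.17919918]
20 [ 0.57347234 -0.35358568  0.17960073]
25 [ 0.492  -0.3716  0.18  ]
```

Good path, clear of the vice (0.49, −0.21).

Request:
{"fn": "play_rows", "kwargs": {"moves": [[-0.56, 0.07, -0.15, 0, 0, 0.81, 50], [-0.56, 0.07, -0.15, 0, 0, 0.81, 50], [-0.56, 0.07, 0, 0, 0, 0.81, 50], [-0.56, 0.07, 0, 0, 0, 0.81, 50], [-0.56, 0.07, 0, 0, 0, 0.81, 50], [-0.56, 0.07, 0, 0, 0, 0.81, 50], [-0.56, 0.07, 0, 0, 0, 0.81, 50], [-0.56, 0.07, 0, 0, 0, 0.81, 50], [-0.56, 0.07, 0, 0, 0, 0.81, 50], [-0.56, 0.07, 0, 0, 0, 0.81, 50], [-0.56, 0.07, 0, 0, 0, 0.81, 50], [-0.56, 0.07, 0, 0, 0, 0.81, 50], [-0.56, 0.07, 0, 0, 0, 0.81, 50], [-0.56, 0.07, 0, 0, 0, 0.81, 50], [-0.56, 0.07, 0, 0, 0, 0.81, 50], [-0.56, 0.07, 0, 0, 0, 0.81, 50], [-0.56, 0.07, 0, 0, 0, 0.81, 50], [-0.56, 0.07, 0, 0, 0, 0.81, 50], [-0.56, 0.07, 0, 0, 0, 0.81, 50], [-0.56, 0.07, 0, 0, 0, 0.81, 50]]}}

```text
clock: 9.75
ee_pos: [0.5865, -0.3489, 0.182]
ee_rot: [-3.14, 0.001, 0.352]
contact_force: [-0.2, 1.0, 0.5]
width: 0.0499
finger_force: 0.0
```

```bash
python3 -c "
from h import *
s=manip.read_state();print(s['q'],s['ee_pos'],s['ee_rot'])
plan([.492,-.3716,.12],[np.pi,0,np.radians(-9)],8)"
```

```text
[ 0.2563956   0.59030061  0.35339737  1.52520722 -0.22138712  1.06738149
 -0.55611315] [ 0.58653002 -0.34890999  0.18198597] [-3.14049430e+00  1.24107612e-03  3.52439613e-01]
8 rows: [-0.407  0.043  0.259 -0.001  0.002  0.608] clock 9.75 max mm 14.521670344434737
```

Request:
{"fn": "play_rows", "kwargs": {"moves": [[-0.41, 0.04, 0.26, 0, 0, 0.61, 50], [-0.41, 0.04, 0.26, 0, 0, 0.61, 50], [-0.41, 0.04, 0.26, 0, 0, 0.61, 50], [-0.41, 0.04, 0.26, 0, 0, 0.61, 50], [-0.41, 0.04, 0.26, 0, 0, 0.61, 50], [-0.41, 0.04, 0.26, 0, 0, 0.61, 50], [-0.41, 0.04, 0.26, 0, 0, 0.61, 50], [-0.41, 0.04, 0.26, 0, 0, 0.61, 50], [0, 0, 0, 0, 0, 0, 50], [0, 0, 0, 0, 0, 0, 50]]}}

```text
clock: 10.58
ee_pos: [0.4917, -0.3705, 0.1199]
ee_rot: [-3.141, 0.002, -0.153]
contact_force: [1.1, 0.3, 1.2]
width: 0.0498
finger_force: 0.0
```

```bash
python3 -c "
from h import *
import cv2
s=manip.read_state();print(s['ee_pos'],s['ee_rot'],s['width'])
plan([.492,-.3716,.003],[np.pi,0,np.radians(-9)],8)
a=vision.read_camera('side')[200:320,260:400,::-1]
cv2.imwrite('pics/r1.png',cv2.resize(a,(700,600),interpolation=2))"
```

```text
[ 0.49171198 -0.37052072  0.1198783 ] [-3.14088805e+00  1.84293450e-03 -1.53253527e-01] 0.04978666946408258
8 rows: [ 0.002  0.004  0.487 -0.001  0.002  0.005] clock 10.58 max mm 14.610456683313126
```

View pics/r1.png

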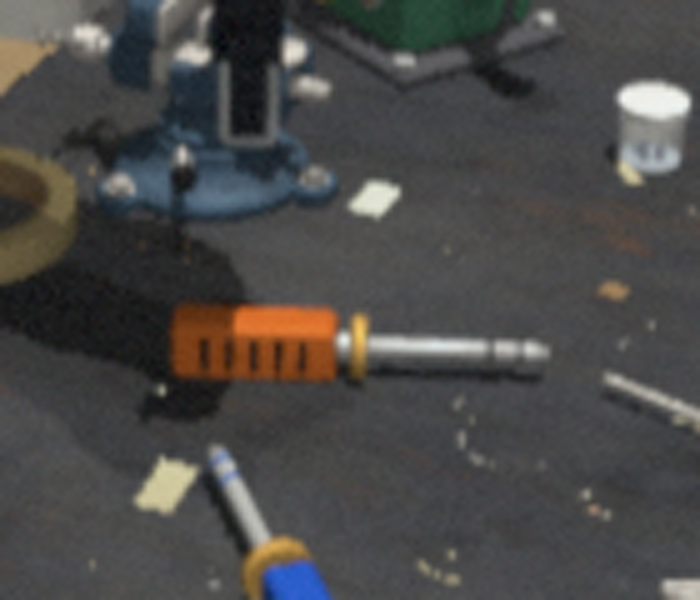

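The fingers are over the orange grip: finger x≈248, grip middle ≈255 (crop pixels). The blue rod and tape are clear, so I'll descend.

Request:
{"fn": "play_rows", "kwargs": {"moves": [[0, 0, 0.5, 0, 0, 0, 50], [0, 0, 0.6, 0, 0, 0, 50], [0, 0, 0.6, 0, 0, 0, 50], [0, 0, 0.6, 0, 0, 0, 50], [0, 0, 0.6, 0, 0, 0, 50], [0, 0, 0.5, 0, 0, 0, 50], [0, 0, 0.3, 0, 0, 0, 50], [0, 0, 0.1, 0, 0, 0, 50], [0, 0, 0.05, 0, 0, 0, 50], [0, 0, 0, 0, 0, 0, 50], [0, 0, 0, 0, 0, 0, 50]]}}

```text
clock: 11.55
ee_pos: [0.4932, -0.3715, 0.006]
ee_rot: [3.141, -0.001, -0.154]
contact_force: [-0.2, -0.6, 1.0]
width: 0.0503
finger_force: 0.0
```

Request:
{"fn": "play_rows", "kwargs": {"moves": [[0, 0, 0, 0, 0, 0, 30], [0, 0, 0, 0, 0, 0, 15], [0, 0, 0, 0, 0, 0, 15], [0, 0, 0, 0, 0, 0, 15], [0, 0, 0, 0, 0, 0, 15], [0, 0, 0, 0, 0, 0, 15], [0, 0, 0, 0, 0, 0, 15], [0, 0, 0, 0, 0, 0, 15]], "newtons": 60}}

```text
clock: 12.22
ee_pos: [0.4932, -0.3714, 0.006]
ee_rot: [3.141, -0.001, -0.154]
contact_force: [-0.7, 0.3, 6.1]
width: 0.019
finger_force: 59.4
```

Request:
{"fn": "play_rows", "kwargs": {"moves": [[0, 0, -0.2, 0, 0, 0, 15], [0, 0, -0.4, 0, 0, 0, 15], [0, 0, -0.7, 0, 0, 0, 15], [0, 0, -0.8, 0, 0, 0, 15], [0, 0, -0.8, 0, 0, 0, 15], [0, 0, -0.8, 0, 0, 0, 15], [0, 0, -0.8, 0, 0, 0, 15], [0, 0, -0.8, 0, 0, 0, 15], [0, 0, -0.8, 0, 0, 0, 15], [0, 0, -0.6, 0, 0, 0, 15], [0, 0, 0, 0, 0, 0, 15], [0, 0, 0, 0, 0, 0, 15]]}}

```text
clock: 13.22
ee_pos: [0.4929, -0.3712, 0.2076]
ee_rot: [3.141, -0.002, -0.154]
contact_force: [0.1, 0.6, -0.8]
width: 0.0186
finger_force: 58.7
```

```bash
python3 - <<'E'
from h import *
import cv2
s,p,r=now();print(s['ee_pos'],s['ee_rot'],s['width'],s['clock'],s['q'])
G=p-.019*r.as_matrix()[:,2]; print(proj("side",G),proj("top",G))
a=vision.read_camera('side')[:,:,::-1]; b=vision.read_camera('top')[:,:,::-1]
cv2.imwrite("pics/s3.png",a);cv2.imwrite("pics/t3.png",b)
u,v=proj("side",G).astype(int);x,y=proj("top",G).astype(int); print(u,v,x,y)
cv2.imwrite('pics/r2.png',np.vstack([cv2.resize(a[v-30:v+30,u-50:u+90],(700,300),interpolation=2),cv2.resize(b[y-40:y+20,x-60:x+80],(700,300),interpolation=2)]))
E
```

```text
[ 0.49292489 -0.3712054   0.2075583 ] [ 3.14092900e+00 -2.49043801e-03 -1.54297241e-01] 0.01861773512198867 13.2167 [ 0.22146607  0.46779704  0.51055887  1.6897512  -0.25782449  1.04879123
 -0.9098753 ]
[311.15986268 171.52196262] [361.86145355 210.51403069]
311 171 361 210
```

View pics/r2.png

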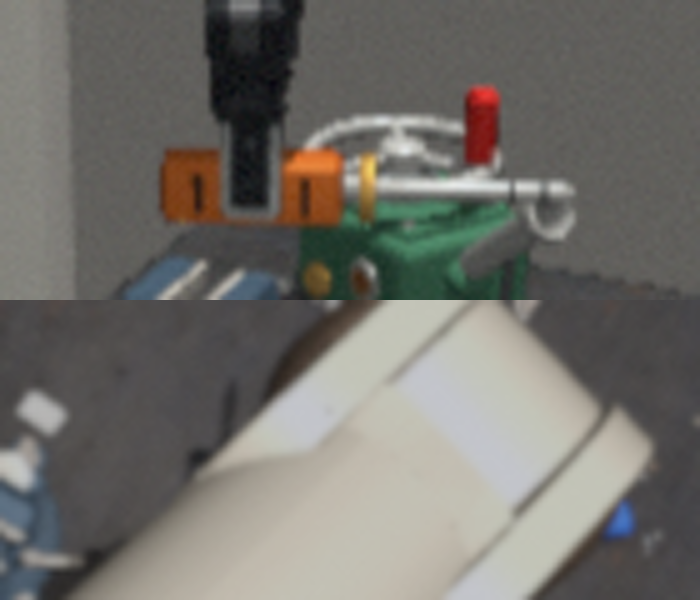

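The rod is held level: side collar ≈ (334,178), tip ≈ (375,178). I'll work out the rod's pose in the tool, then the way to the tube.

```bash
python3 - <<'E'
from h import *
np.set_printoptions(precision=4,suppress=True)
s,p,r=now()
S=lambda u,v:np.array([(u+.5)/5-.5+261,(v+.5)/5-.5+141])
obs=[(.075,0,S(573,190)),(-.003,0,S(368,187)),(-.080,0,S(163,187))]
def f(x):
    a,z,pt=x
    return np.concatenate([proj("side",p+r.apply([a+d*np.cos(pt),0,z+d*np.sin(pt)]))-o for d,_,o in obs])
q=least_squares(f,[.046,-.007,0]); print(q.x,np.degrees(q.x[2]),q.fun)
# goal
M=np.array([.6653,-.1404,.1008])
h=np.r_[UNIT,0]; c,sn=np.cos(np.radians(40)),np.sin(np.radians(40)); d=c*h-sn*np.array([0,0,1])
zt=-sn*h-c*np.array([0,0,1]); Rg=R.from_matrix(np.c_[d,np.cross(zt,d),zt])
off=np.array([q.x[0],0,q.x[1]])
for D in(.12,): # stop face D outside mouth
    g=M-D*d-Rg.apply(off); print("goal",g,Rg.as_euler("xyz"))
    t,w=plan(g,Rg,40)
    P,rr=p,r
    for k in range(40):
        P=P+rr.apply(t); rr=rr*R.from_rotvec(w)
        if k%5==4: print(P,"tip",P+rr.apply(off+[.075,0,0]))
E
```

```text
[ 0.047  -0.009  -0.0217] -1.2422696860606857 [ 0.5039 -0.0786 -0.2511  0.206  -0.2569 -0.0964]
goal [ 0.727  -0.259   0.2012] [3.1416 0.6981 2.0508]
40 rows: [ 0.234  0.119 -0.061 -0.183 -0.092 -0.501] clock 13.32 max mm 8.078392598154654
[ 0.526  -0.3894  0.2141] tip [ 0.6476 -0.3757  0.2155]
[ 0.5645 -0.3982  0.222 ] tip [ 0.6782 -0.3538  0.2136]
[ 0.6043 -0.3962  0.2277] tip [ 0.7018 -0.3251  0.2077]
[ 0.6424 -0.3835  0.2304] tip [ 0.7168 -0.292   0.1979]
[ 0.676  -0.3612  0.2293] tip [ 0.7221 -0.2572  0.1845]
[ 0.7024 -0.3313  0.2241] tip [ 0.7175 -0.2237  0.1681]
[ 0.7199 -0.2963  0.2146] tip [ 0.7034 -0.1941  0.1495]
[ 0.727  -0.259   0.2012] tip [ 0.6812 -0.171   0.1297]
```

```bash
cat > g.py <<'E'
from h import *
import sys
np.set_printoptions(precision=4,suppress=True)
D=float(sys.argv[1]); n=int(sys.argv[2])
M=np.array([.6653,-.1404,.1008])
h=np.r_[UNIT,0]; c,sn=np.cos(np.radians(40)),np.sin(np.radians(40)); d=c*h-sn*np.array([0,0,1])
zt=-sn*h-c*np.array([0,0,1]); Rg=R.from_matrix(np.c_[d,np.cross(zt,d),zt]); off=np.array([.046,0,-.008])
g=M-D*d-Rg.apply(off)
s,p,r=now(); f=r.inv().apply(s["contact_force"]); e=Rg.inv().apply(p-g)
print("tool-frame force",f,"err mm (goal tool axes)",e*1e3,"w",s["width"],"rot err deg",np.degrees((Rg.inv()*r).as_rotvec()),"q",s["q"])
plan(g,Rg,n)
E
python3 g.py .12 26
```

```text
tool-frame force [-0.0932  0.6091  0.8669] err mm (goal tool axes) [   4.1949 -259.9741   -8.4334] w 0.01871409907223251 rot err deg [ 43.8739  22.1411 120.1442] q [ 0.2218  0.4704  0.5095  1.6918 -0.258   1.0486 -0.9098]
26 rows: [ 0.363  0.176 -0.095 -0.281 -0.142 -0.77 ] clock 13.32 max mm 12.425610320810014
```

Request:
{"fn": "play_rows", "kwargs": {"moves": [[0.36, 0.18, -0.1, -0.28, -0.14, -0.77, 15], [0.36, 0.18, -0.1, -0.28, -0.14, -0.77, 15], [0.36, 0.18, -0.1, -0.28, -0.14, -0.77, 15], [0.36, 0.18, -0.1, -0.28, -0.14, -0.77, 15], [0.36, 0.18, -0.1, -0.28, -0.14, -0.77, 15], [0.36, 0.18, -0.1, -0.28, -0.14, -0.77, 15], [0.36, 0.18, -0.1, -0.28, -0.14, -0.77, 15], [0.36, 0.18, -0.1, -0.28, -0.14, -0.77, 15], [0.36, 0.18, -0.1, -0.28, -0.14, -0.77, 15], [0.36, 0.18, -0.1, -0.28, -0.14, -0.77, 15], [0.36, 0.18, -0.1, -0.28, -0.14, -0.77, 15], [0.36, 0.18, -0.1, -0.28, -0.14, -0.77, 15], [0.36, 0.18, -0.1, -0.28, -0.14, -0.77, 15], [0.36, 0.18, -0.1, -0.28, -0.14, -0.77, 15], [0.36, 0.18, -0.1, -0.28, -0.14, -0.77, 15], [0.36, 0.18, -0.1, -0.28, -0.14, -0.77, 15]]}}

```text
clock: 14.65
ee_pos: [0.6737, -0.3637, 0.2316]
ee_rot: [2.92, 0.438, 1.119]
contact_force: [-0.2, -0.2, -1.6]
width: 0.0185
finger_force: 58.6
```

```bash
python3 g.py .12 10
```

```text
tool-frame force [ 0.4646 -0.3938  1.5336] err mm (goal tool axes) [-72.7506 -95.6445  21.6046] w 0.018540869072039647 rot err deg [16.811   8.6528 45.9995] q [-0.0088  0.6088  0.3833  1.4837  0.3037  0.941  -0.2712]
10 rows: [ 0.37   0.175 -0.092 -0.28  -0.144 -0.767] clock 14.65 max mm 12.585905106929683
```

Request:
{"fn": "play_rows", "kwargs": {"moves": [[0.37, 0.175, -0.09, -0.28, -0.14, -0.77, 15], [0.37, 0.175, -0.09, -0.28, -0.14, -0.77, 15], [0.37, 0.175, -0.09, -0.28, -0.14, -0.77, 15], [0.37, 0.175, -0.09, -0.28, -0.14, -0.77, 15], [0.37, 0.175, -0.09, -0.28, -0.14, -0.77, 15], [0.37, 0.175, -0.09, -0.28, -0.14, -0.77, 15], [0.37, 0.175, -0.09, -0.28, -0.14, -0.77, 15], [0.37, 0.175, -0.09, -0.28, -0.14, -0.77, 15], [0.37, 0.175, -0.09, -0.28, -0.14, -0.77, 15], [0, 0, 0, 0, 0, 0, 15], [0, 0, 0, 0, 0, 0, 15], [0, 0, 0, 0, 0, 0, 15]]}}

```text
clock: 15.65
ee_pos: [0.7254, -0.2716, 0.2081]
ee_rot: [3.101, 0.679, 1.941]
contact_force: [0.2, -0.2, -1.1]
width: 0.0186
finger_force: 58.7
```

```bash
python3 g.py .085 6
```

```text
tool-frame force [0.4834 0.1275 1.01  ] err mm (goal tool axes) [-48.4282  -7.2524   2.4407] w 0.01864497873778659 rot err deg [1.6955 1.0097 4.8968] q [-0.1968  0.5703  0.3563  1.6997  0.6761  0.6582 -0.0364]
6 rows: [ 0.271  0.027 -0.011 -0.047 -0.028 -0.136] clock 15.65 max mm 8.174070784505517
```

Request:
{"fn": "play_rows", "kwargs": {"moves": [[0.27, 0.03, -0.01, -0.05, -0.03, -0.14, 15], [0.27, 0.03, -0.01, -0.05, -0.03, -0.14, 15], [0.27, 0.03, -0.01, -0.05, -0.03, -0.14, 15], [0.27, 0.03, -0.01, -0.05, -0.03, -0.14, 15], [0.27, 0.03, -0.01, -0.05, -0.03, -0.14, 15], [0.27, 0.03, -0.01, -0.05, -0.03, -0.14, 15], [0, 0, 0, 0, 0, 0, 15], [0, 0, 0, 0, 0, 0, 15], [0, 0, 0, 0, 0, 0, 15]]}}

```text
clock: 16.4
ee_pos: [0.7153, -0.2332, 0.1797]
ee_rot: [3.141, 0.7, 2.056]
contact_force: [-0.4, 0.0, -0.5]
width: 0.0187
finger_force: 58.6
```

```bash
python3 g.py .085 2; python3 - <<'E'
from h import *
import cv2
s,p,r=now()
a=vision.read_camera('side')[:,:,::-1]; b=vision.read_camera('top')[:,:,::-1]
cv2.imwrite("pics/s4.png",a);cv2.imwrite("pics/t4.png",b)
for d in(.075,0,-.003): 
    P=p+r.apply([.046+d,0,-.008]); print(d,proj("side",P),proj("top",P))
print(proj("side",[.6653,-.1404,.1008]),proj("top",[.6653,-.1404,.1008]))
A=cv2.resize(a[130:210,340:440],(500,400),interpolation=2); B=cv2.resize(b[110:190,240:300],(300,400),interpolation=2)
cv2.imwrite('pics/i1.png',np.hstack([A,B]))
E
```

```text
tool-frame force [ 0.5154 -0.3767  0.2515] err mm (goal tool axes) [-0.4736  1.528  -0.6258] w 0.018705154339693403 rot err deg [-0.245  -0.1285 -0.2432] q [-0.2857  0.5796  0.3852  1.7874  0.7693  0.5908 -0.1139]
2 rows: [ 0.008 -0.025  0.01   0.02   0.011  0.02 ] clock 16.4 max mm 0.8588646998637883
0.075 [373.04920911 181.61531428] [276.72708642 149.51402764]
0 [390.52585454 170.30059341] [294.00869341 135.90267951]
-0.003 [391.26779878 169.82021611] [294.73243338 135.33294219]
[370.52520461 183.29332648] [274.65931387 151.59695463]
```

View pics/i1.png

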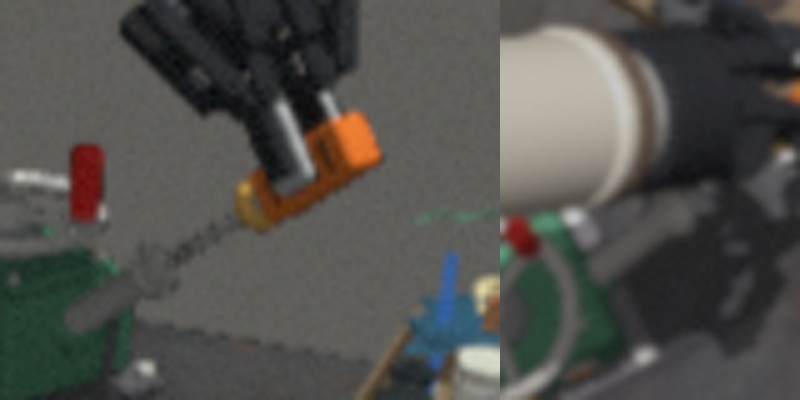

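The rod is collinear with the tube in the side view: collar (390,170.6), mouth (371.6,183.6). I'll insert slowly while watching the force.

Request:
{"fn": "play_rows", "kwargs": {"moves": [[0.1, -0.03, 0.01, 0.02, 0.01, 0.02, 15], [0.15, -0.02, 0.01, 0.02, 0.01, 0.02, 15], [0.2, 0, 0, 0, 0, 0, 15], [0.2, 0, 0, 0, 0, 0, 15], [0.15, 0, 0, 0, 0, 0, 15], [0.1, 0, 0, 0, 0, 0, 15], [0, 0, 0, 0, 0, 0, 15]]}}

```text
clock: 17.08
ee_pos: [0.7041, -0.2144, 0.1605]
ee_rot: [-3.14, 0.697, 2.053]
contact_force: [-0.6, -0.1, -0.7]
width: 0.019
finger_force: 58.6
```

```bash
python3 g.py .058 4
```

```text
tool-frame force [ 0.6035 -0.562   0.3516] err mm (goal tool axes) [1.6206 0.203  0.0196] w 0.01895799069881228 rot err deg [-0.0091  0.0774 -0.1128] q [-0.3293  0.5946  0.3986  1.8218  0.7876  0.5776 -0.18  ]
4 rows: [-0.014 -0.002 -0.     0.    -0.003  0.005] clock 17.08 max mm 0.40835359421216766
```

Tip about 17 mm inside and no force. Continuing.

Request:
{"fn": "play_rows", "kwargs": {"moves": [[0.1, 0, 0, 0, 0, 0, 15], [0.15, 0, 0, 0, 0, 0, 15], [0.15, 0, 0, 0, 0, 0, 15], [0.15, 0, 0, 0, 0, 0, 15], [0.1, 0, 0, 0, 0, 0, 15], [0, 0, 0, 0, 0, 0, 15]]}}

```text
clock: 17.58
ee_pos: [0.6972, -0.2014, 0.1481]
ee_rot: [-3.14, 0.697, 2.053]
contact_force: [0.8, 0.7, -1.2]
width: 0.0183
finger_force: 58.6
```

```bash
python3 g.py .035 4
```

```text
tool-frame force [1.006  1.0202 0.7802] err mm (goal tool axes) [-2.1108  0.1397  0.0297] w 0.018336803897621996 rot err deg [-0.0095  0.0714 -0.0921] q [-0.3616  0.6063  0.4094  1.8445  0.8028  0.5662 -0.2278]
4 rows: [ 0.018 -0.001 -0.     0.    -0.003  0.004] clock 17.58 max mm 0.5289166027285256
```

Request:
{"fn": "play_rows", "kwargs": {"moves": [[0.1, 0, 0, 0, 0, 0, 15], [0.15, 0, 0, 0, 0, 0, 15], [0.15, 0, 0, 0, 0, 0, 15], [0.15, 0, 0, 0, 0, 0, 15], [0.15, 0, 0, 0, 0, 0, 15], [0.1, 0, 0, 0, 0, 0, 15], [0, 0, 0, 0, 0, 0, 15]]}}

```text
clock: 18.17
ee_pos: [0.6887, -0.1851, 0.1327]
ee_rot: [-3.14, 0.697, 2.053]
contact_force: [-0.6, -0.4, -1.0]
width: 0.0187
finger_force: 58.6
```

```bash
python3 g.py .0 4
```

```text
tool-frame force [ 0.5342 -0.7088  0.8477] err mm (goal tool axes) [-13.1134   0.1167   0.0091] w 0.018746202942720586 rot err deg [-0.0092  0.0698 -0.094 ] q [-0.4018  0.6227  0.4219  1.8705  0.8199  0.5528 -0.2862]
4 rows: [ 0.109 -0.001  0.     0.    -0.003  0.004] clock 18.17 max mm 3.2784700452409705
```

Request:
{"fn": "play_rows", "kwargs": {"moves": [[0.1, 0, 0, 0, 0, 0, 15], [0.1, 0, 0, 0, 0, 0, 15], [0.06, 0, 0, 0, 0, 0, 15], [0.04, 0, 0, 0, 0, 0, 15], [0, 0, 0, 0, 0, 0, 15], [0, 0, 0, 0, 0, 0, 15]]}}

```text
clock: 18.67
ee_pos: [0.6859, -0.18, 0.1278]
ee_rot: [-3.141, 0.698, 2.051]
contact_force: [0.8, -0.2, -1.8]
width: 0.0188
finger_force: 58.6
```

Request:
{"fn": "play_rows", "kwargs": {"moves": [[0.03, 0, 0, 0, 0, 0, 15], [0.03, 0, 0, 0, 0, 0, 15], [0, 0, 0, 0, 0, 0, 15]]}}

```text
clock: 18.92
ee_pos: [0.6851, -0.1787, 0.1265]
ee_rot: [-3.141, 0.698, 2.051]
contact_force: [0.9, 0.8, -0.2]
width: 0.0189
finger_force: 58.6
```

```bash
python3 g.py .0 1
```

```text
tool-frame force [0.3551 1.2045 0.0154] err mm (goal tool axes) [-3.5507 -0.1006  0.077 ] w 0.01890750946495304 rot err deg [-0.0027  0.0332 -0.0147] q [-0.4187  0.6302  0.4277  1.8808  0.827   0.5472 -0.3119]
1 rows: [ 0.118  0.003 -0.002  0.    -0.006  0.002] clock 18.92 max mm 3.5529987742456908
```

Request:
{"fn": "play_rows", "kwargs": {"moves": [[0.03, 0, 0, 0, 0, 0, 15], [0.03, 0, 0, 0, 0, 0, 15], [0.03, 0, 0, 0, 0, 0, 15], [0, 0, 0, 0, 0, 0, 15]]}}

```text
clock: 19.25
ee_pos: [0.6843, -0.177, 0.1249]
ee_rot: [-3.141, 0.698, 2.051]
contact_force: [-0.6, 0.6, -0.7]
width: 0.0186
finger_force: 58.7
```

Request:
{"fn": "play_rows", "kwargs": {"moves": [[0.03, 0, 0, 0, 0, 0, 15], [0.03, 0, 0, 0, 0, 0, 15], [0, 0, 0, 0, 0, 0, 15]]}}

```text
clock: 19.5
ee_pos: [0.6842, -0.1769, 0.1248]
ee_rot: [3.141, 0.7, 2.05]
contact_force: [1.8, -2.9, 3.7]
width: 0.0191
finger_force: 58.8
```

```bash
python3 g.py .0 1
```

```text
tool-frame force [-4.9911  0.2517 -0.5819] err mm (goal tool axes) [-0.9064 -0.0875 -0.0141] w 0.019051731751896558 rot err deg [ 0.0007 -0.081   0.0476] q [-0.4259  0.6331  0.4313  1.8841  0.8308  0.5454 -0.3227]
1 rows: [ 0.03   0.003  0.    -0.     0.013 -0.008] clock 19.5 max mm 0.9107685872637841
```

Request:
{"fn": "play_rows", "kwargs": {"moves": [[0.04, 0, 0, 0, 0, 0, 15], [0.02, 0, 0, 0, 0, 0, 15], [0, 0, 0, 0, 0, 0, 15], [0, 0, 0, 0, 0, 0, 15]]}}

```text
clock: 19.83
ee_pos: [0.6841, -0.1769, 0.1248]
ee_rot: [3.14, 0.701, 2.048]
contact_force: [2.1, -5.5, 6.1]
width: 0.0189
finger_force: 59.0
```

```bash
python3 g.py .12 12; python3 - <<'E'
from h import *
import cv2
a=vision.read_camera('side')[:,:,::-1]; cv2.imwrite("pics/i2.png",cv2.resize(a[130:210,340:440],(500,400),interpolation=2))
E
```

```text
tool-frame force [-8.397  -0.6593 -0.8453] err mm (goal tool axes) [119.131   -0.1605  -0.0404] w 0.018899912944216384 rot err deg [ 0.0093 -0.1813  0.1139] q [-0.4285  0.634   0.4335  1.8849  0.8326  0.545  -0.3269]
12 rows: [-0.331  0.001  0.001 -0.     0.003 -0.002] clock 19.83 max mm 9.927597519374077
```

View pics/i2.png

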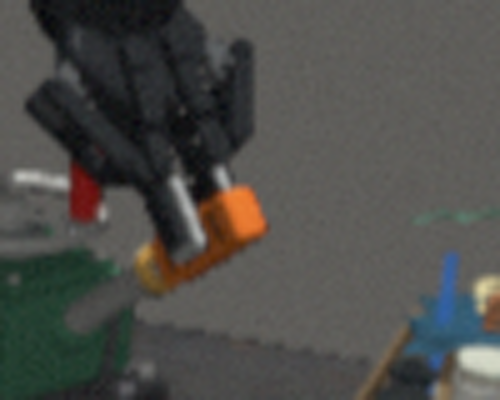

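The collar sits on the mouth (crop 150,268), and the axial force rose to 8 N without further travel. I'll draw it out.

Request:
{"fn": "play_rows", "kwargs": {"moves": [[-0.1, 0, 0, 0, 0, 0, 15], [-0.2, 0, 0, 0, 0, 0, 15], [-0.3, 0, 0, 0, 0, 0, 15], [-0.3, 0, 0, 0, 0, 0, 15], [-0.3, 0, 0, 0, 0, 0, 15], [-0.3, 0, 0, 0, 0, 0, 15], [-0.3, 0, 0, 0, 0, 0, 15], [-0.3, 0, 0, 0, 0, 0, 15], [-0.4, 0, 0, 0, 0, 0, 15], [-0.4, 0, 0, 0, 0, 0, 15], [-0.4, 0, 0, 0, 0, 0, 15], [-0.4, 0, 0, 0, 0, 0, 15], [-0.4, 0, 0, 0, 0, 0, 15], [0, 0, 0, 0, 0, 0, 15]]}}

```text
clock: 21.05
ee_pos: [0.7274, -0.2617, 0.2046]
ee_rot: [3.139, 0.701, 2.046]
contact_force: [0.4, -0.9, 0.1]
width: 0.0188
finger_force: 58.8
```

```bash
python3 g.py .12 1; python3 -c "
from h import *
plan([.68,-.29,.33],[np.pi,0,np.radians(90)],15)"
```

```text
tool-frame force [-0.7865 -0.0074  0.5535] err mm (goal tool axes) [-5.1236 -0.8973  0.0687] w 0.01882072925924294 rot err deg [ 0.0053 -0.1492  0.2165] q [-0.2211  0.5649  0.3632  1.7338  0.7329  0.6182 -0.025 ]
1 rows: [ 0.171  0.029 -0.003 -0.001  0.025 -0.036] clock 21.05 max mm 5.202015322029731
15 rows: [-0.138 -0.103 -0.255  0.108  0.437  0.291] clock 21.05 max mm 9.224707466696827
```

Request:
{"fn": "play_rows", "kwargs": {"moves": [[-0.14, -0.1, -0.25, 0.11, 0.44, 0.29, 15], [-0.14, -0.1, -0.25, 0.11, 0.44, 0.29, 15], [-0.14, -0.1, -0.25, 0.11, 0.44, 0.29, 15], [-0.14, -0.1, -0.25, 0.11, 0.44, 0.29, 15], [-0.14, -0.1, -0.25, 0.11, 0.44, 0.29, 15], [-0.14, -0.1, -0.25, 0.11, 0.44, 0.29, 15], [-0.14, -0.1, -0.25, 0.11, 0.44, 0.29, 15], [-0.14, -0.1, -0.25, 0.11, 0.44, 0.29, 15], [-0.14, -0.1, -0.25, 0.11, 0.44, 0.29, 15], [-0.14, -0.1, -0.25, 0.11, 0.44, 0.29, 15], [-0.14, -0.1, -0.25, 0.11, 0.44, 0.29, 15], [-0.14, -0.1, -0.25, 0.11, 0.44, 0.29, 15], [-0.14, -0.1, -0.25, 0.11, 0.44, 0.29, 15], [-0.14, -0.1, -0.25, 0.11, 0.44, 0.29, 15], [-0.14, -0.1, -0.25, 0.11, 0.44, 0.29, 15], [0, 0, 0, 0, 0, 0, 15], [0, 0, 0, 0, 0, 0, 15], [0, 0, 0, 0, 0, 0, 15], [0, 0, 0, 0, 0, 0, 15]]}}

```text
clock: 22.63
ee_pos: [0.6817, -0.2861, 0.3245]
ee_rot: [-3.133, -0.006, 1.576]
contact_force: [-0.5, 0.5, -0.9]
width: 0.019
finger_force: 58.8
```

```bash
python3 - <<'E'
from h import *
import cv2
plan([.68,-.29,.33],[np.pi,0,np.radians(90)],2)
s,p,r=now(); 
for d in(.075,-.003,-.08): print(proj("side",p+r.apply([.046+d,0,-.008])))
a=vision.read_camera('side')[:,:,::-1]; cv2.imwrite("pics/f_full.png",a)
u,v=proj("side",p).astype(int); print(u,v)
A=cv2.resize(a[v-40:v+40,u-50:u+50],(500,400),interpolation=2)
cv2.imwrite("pics/f1.png",A)
E
```

```text
2 rows: [-0.065 -0.03  -0.092 -0.043 -0.028  0.027] clock 22.63 max mm 3.500286780993477
[386.21036771  90.81971743]
[395.86213513  98.59659263]
[406.90687558 107.50181018]
401 107
```

View pics/f1.png

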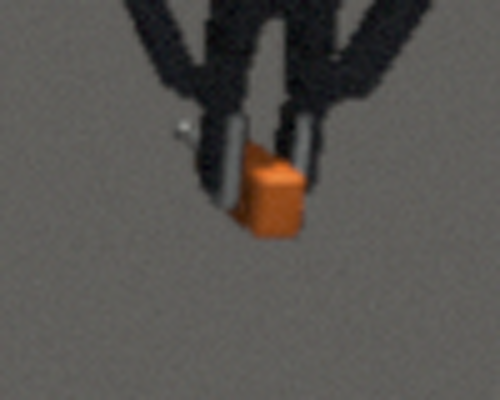

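The rod is out and held level: tip at (387,92) against (386,91) predicted, rear at (406,108). I'll apply a small trim and a hold, then hand in.

Request:
{"fn": "play_rows", "kwargs": {"moves": [[-0.06, -0.03, -0.09, -0.04, -0.03, 0.03, 15], [-0.06, -0.03, -0.09, -0.04, -0.03, 0.03, 15], [0, 0, 0, 0, 0, 0, 15], [0, 0, 0, 0, 0, 0, 15], [0, 0, 0, 0, 0, 0, 15], [0, 0, 0, 0, 0, 0, 15], [0, 0, 0, 0, 0, 0, 15], [0, 0, 0, 0, 0, 0, 15], [0, 0, 0, 0, 0, 0, 15], [0, 0, 0, 0, 0, 0, 15], [0, 0, 0, 0, 0, 0, 15], [0, 0, 0, 0, 0, 0, 15]]}}

```text
clock: 23.68
ee_pos: [0.6798, -0.2918, 0.3309]
ee_rot: [3.141, 0.001, 1.567]
contact_force: [-0.5, 0.3, -0.7]
width: 0.019
finger_force: 58.8
```

```bash
python3 -c "
from rig import manip
s=manip.read_state();print(s['ee_pos'],s['ee_rot'],abs(s['joint_vel']).max(),s['width'],s['finger_force'])
print(manip.hand_in())"
```

```text
[ 0.67978859 -0.29178653  0.33085133] [3.14119996e+00 1.13553871e-03 1.56735093e+00] 0.002583158901393087 0.019037751079821353 58.77243161201477
the job is handed in; nothing more can be done
None
```

Handed in at 23.7 s: the handwheel went one full turn clockwise (about 3° past its start, by camera and arm pose), then the gauge rod seated on its collar at about 8 N, came right out, and is held level and still about 33 cm above the bench.

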